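# Slide the oil bottle home into the display row

## Task

The amber oil bottle with the yellow label stands out of line on the stall's counter. Push it with your fingertips, touching it only on the bare glass below its label, so that it slides upright into the empty place between the two green bottles: up against the timber guard rail like them, with at least a good finger's width of clear space on either side. Do not grip it, lift it or let it tip, leave everything else where it stands, and finish with your hand clear.

Things in the scene. Friction and masses are not known exactly. Their poses are not given: they have to be found in the camera images.
- bottle: Tall amber oil bottle to be pushed, closed, 58 mm in diameter, 275 mm tall, 0.6 to 0.86 kg. Origin at the centre of its underside, z up its axis. The bare glass below the label is a plain cylinder from 0 to 95 mm above the counter; only there may it be touched. Foot 54 mm across, friction on the counter about 0.4: pushed below some 45 mm it slides, pushed higher it may tip.
- bottle_top: The upper part of the same amber bottle, one piece with it: yellow label (58 mm in diameter) from about 95 to 172 mm above the counter, shoulder, neck (30 mm) and red cap up to 275 mm. Not to be touched. Origin and axes are those of the bottle.
- near_bottle: Green glass bottle with a white label and black cap, same size as the amber one, standing against the rail on the robot's side (smaller x) of the empty place. Loose; to be left alone. Origin at the centre of its underside.
- far_bottle: The other green glass bottle, the same, standing against the rail on the far side (larger x) of the empty place. Loose; to be left alone. Origin at the centre of its underside. The two green bottles stand about 190 to 210 mm apart, centre to centre.
- rail: Fixed timber guard rail on the robot's left, a board 440 mm long, 45 high, 20 thick, running away from the robot, up to 6 degrees skew; the bottles stand against its right-hand face. Origin at the foot of that face, half-way along; x is square to the face, pointing left (about world +y), y runs along the board towards the robot. A bottle touching it has its centre 29 mm from this face.
- tape: Roll of yellow-green parcel tape lying flat, 120 mm in diameter and 48 mm high, to the right of the work. Loose; to be left alone. Origin at the centre of its underside.
- jar: Short jar of nuts with a brass lid, 76 mm in diameter and 70 mm high, to the right of the work. Loose; to be left alone. Origin at the centre of its underside.

How it is judged:
By the outcome, as a careful person would: the job done as asked, in the order asked, and still so for the second after the job is handed in, with the robot touching nothing.
It also fails if it takes over 45 s, if anything falls off the work surface, if the arm or the gripper's body presses on something with over 40 N, if the wrist force passes 120 N, or if a joint passes its speed limit or range.

## Robot

A 6-joint arm with a two-finger parallel gripper is mounted at the origin on the work surface. World frame = base frame: x ahead of the robot, y to its left, z up, the work surface at z = 0. Lengths are in m, angles in degrees, forces in N, time in s.
With the tool pointing down it reaches from about 0.3 to 0.75 m from the base axis. Payload 8.5 kg.
Tool frame: the origin (TCP) lies midway between the tips of the shut fingers; the grasp point (between the pads) lies 19 mm behind it (env.hold_point_z is the distance from the TCP to the grasp point, in m); z points along the fingers, y is the line along which they close (so a half turn about z gives the same grasp; the last joint's range is limited). The gripper opens to 85 mm and grips with 20 to 120 N. Pads are 22 mm wide; open, the fingers measure 114 mm over their backs; the gripper's body (76 mm by 85 mm) begins 54 mm behind the grasp point. The pads swing forward as they close: fully open they stand 13 mm farther back than shut.
Start: joints at [58.367, 21.807, 74.336, -0, 83.858, -12.336], TCP at [0.182, 0.519, 0.231] pointing down, gripper open.
Joint ranges: [-178.18, 178.18], [-50.72, 133.34], [12.68, 142.11], [-81.47, 261.47], [9.98, 163.14], [-165.26, 165.26]. Speed limits (degrees/s): [136.94, 136.94, 180, 180, 180, 180].

## Interface

Orientations are given as a 3x3 rotation matrix whose columns are the frame's x, y, z axes.
In Python, from rig import observe, get_image, camera_info, env gives the robot as it stands.
- The arm moves only by the tool drive_tool, never from a script. Its arguments are lists of equal length, an entry for each row: "offset": the shift along the tool's x, y, z in units of 40 mm (1.0 is 40 mm), a list of three; "turn": the turn, a rotation vector about the tool's x, y, z in units of 6 degrees (1.0 is 6 degrees), a list of three; "hand": the opening, from 0 (shut) to 1 (fully open). A call has exactly 10 rows; each row shifts and turns the commanded pose from where the row before left it, along the tool's axes as they then stand; what a row does not reach is not made up. A row lasts 1/8 s, in which the tool goes at most 62.5 mm and 10.7 degrees, less where a joint would pass 70% of its speed; a pose out of reach is approached as far as the arm can. A call is refused whole if a number of a shift passes 1 or a number of a turn 1, either way. A call with a gripper value outside its range is refused whole. The fingers move at their own pace and stop on an object; "newtons" is the grip in N (left out, the last holds). Time passes only in rows, so rows that do not move let the fingers close, or fill a call up. It gives the time, the measured TCP pose, the force, the opening and the grip force at its end, in the units of the state.
- observe(): the state, without advancing time (a new reading comes with each control period).
- get_image(name): name is "side" or "top"; returns the picture (420x560x3 uint8, blue, green, red); there is no depth.
- camera_info(name): a dict with "fx", "fy", "cx", "cy" (pixels), "world_to_cam" (4x4, takes a point from world to camera coordinates). Camera axes: x right, y down, z forward; pixel columns grow to the right and rows downward; lengths in m; the calibration is good to about 2 mm. A picture is of the moment at which its call begins. camera_info takes no time and is no camera call.
- env.close_job(): hands the job in; it is judged then, once.
The state is a dict: "time_s": time; "q": joint angles; "qvel": joint speeds; "joint_efforts": joint torques, N m; "position": TCP position; "tool_rot": TCP orientation; "ft_force": force on the tool from outside, world axes, zero at the start; "wrist_torque": the same for the moment, N m; "grip_width": finger opening in m; "gripper_force": force on a finger pad.
Only numpy, scipy, OpenCV 4.12 (cv2) and the standard library are available. Lean on these libraries where they do the work, as an engineer would, in place of code of your own. Each camera call takes 0.05 s, during which the arm holds its last target. There are 200 camera calls.

## Working session

There is one attempt and no reset: what is moved stays moved. The work goes in short steps, Python scripts to look and compute and a tool call to move; the robot and the scene stay as the last step left them, time stands still between calls to the robot, and variables do not carry over. Pictures are saved under pics/ and viewed, at most 10 in all, crops included, and the job is handed in when it is done.

Besides the shell and the picture viewer there is one more tool, called after "Call:" as name(argument=value, ...) on one line, values as JSON. drive_tool: Moves the arm, as the interface text tells. Its arguments: {"type":"object","properties":{"offset":{"type":"array"},"turn":{"type":"array"},"hand":{"type":"array"},"newtons":{"type":"number"}},"required":["offset","turn","hand"]}

```bash
ls; mkdir -p pics
python3 - <<'E'
from rig import observe,get_image,camera_info,env
import cv2,numpy as np
np.set_printoptions(precision=4,suppress=True)
for n in("top","side"):
    im=get_image(n); cv2.imwrite(f"pics/{n}0.png",im)
    c=camera_info(n); print(n,c['fx'],c['fy'],c['cx'],c['cy']);print(np.array(c['world_to_cam']))
s=observe();print(s['position'],s['tool_rot'],s['grip_width'])
E
```

```text
pics
top 414.3895623994904 414.3895623994904 277.80739005830395 208.55157207911842
[[-0.0119 -0.9999  0.0087 -0.071 ]
 [-0.9951  0.0109 -0.0986  0.5737]
 [ 0.0985 -0.0099 -0.9951  0.7751]
 [ 0.      0.      0.      1.    ]]
side 519.5058905459861 519.5058905459861 286.14722903300157 209.7302736030744
[[ 0.9537 -0.3008  0.0007 -0.5769]
 [-0.2172 -0.6901 -0.6903  0.0953]
 [ 0.2081  0.6582 -0.7235  0.8967]
 [ 0.      0.      0.      1.    ]]
[0.1816 0.5189 0.2308] [[-0.9438  0.3305 -0.0007]
 [ 0.3305  0.9438 -0.0011]
 [ 0.0003 -0.0013 -1.    ]] 0.08515121255638895
```

View pics/top0.png

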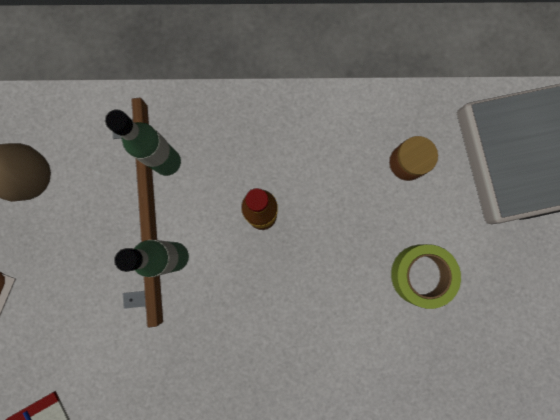

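View pics/side0.png

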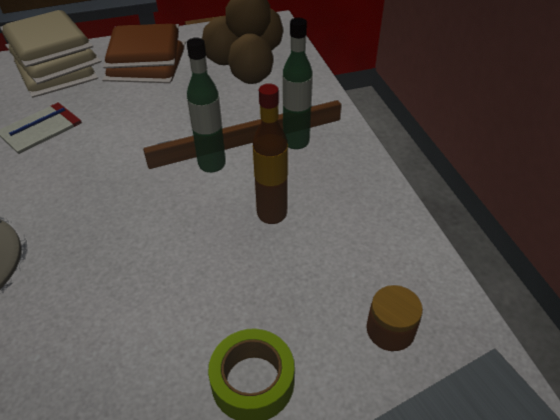

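The top view shows the rail at column ~145, the green bottles with feet near (168,168) and (178,257), and the amber cap at (256,199). In the side view the amber foot is at (272,217) and its cap at (268,96), with the green feet at (210,166) and (297,144).

```bash
cat > h.py <<'E'
import cv2,numpy as np
from rig import observe,get_image,camera_info,env
np.set_printoptions(precision=4,suppress=True)
C={n:camera_info(n) for n in("top","side")}
def P(n):
    c=C[n];K=np.array([[c['fx'],0,c['cx']],[0,c['fy'],c['cy']],[0,0,1]]);return K,np.array(c['world_to_cam'])
def ray(n,uv):
    K,T=P(n);d=T[:3,:3].T@np.linalg.solve(K,[*uv,1]);return -T[:3,:3].T@T[:3,3],d
def plane(n,uv,z):
    o,d=ray(n,uv);return o+d*(z-o[2])/d[2]
def tri(a,b):
    (o,d),(p,e)=ray("top",a),ray("side",b)
    s=np.linalg.lstsq(np.c_[d,-e],p-o,rcond=None)[0];x,y=o+d*s[0],p+e*s[1]
    return (x+y)/2,np.linalg.norm(x-y)
def proj(n,X):
    K,T=P(n);p=K@(T[:3,:3]@X+T[:3,3]);return p[:2]/p[2]
def blob(im,lo,hi,box):
    u0,v0,u1,v1=box;m=cv2.inRange(cv2.cvtColor(im,cv2.COLOR_BGR2HSV),lo,hi)
    k=np.zeros_like(m);k[v0:v1,u0:u1]=m[v0:v1,u0:u1]
    n,l,s,c=cv2.connectedComponentsWithStats(k);i=1+np.argmax(s[1:,4]);return c[i],s[i],l==i
def foot(im,lo,hi,box):
    # silhouette of the lower glass: lowest point -> near rim of foot on z=0, 27 mm in front of centre
    c,s,m=blob(im,lo,hi,box);v=s[1]+s[3]-1
    us=np.where(m[v-12])[0];u=us.mean()
    p=plane("side",(u,v+.5),0);o,_=ray("side",(0,0));w=(p-o)[:2];w/=np.linalg.norm(w)
    return p[:2]+.027*w,(u,v,len(us))
E
python3 - <<'E'
from h import *
t=cv2.imread("pics/top0.png");s=cv2.imread("pics/side0.png")
for n in C: print(n,ray(n,(0,0))[0])
for (u,v) in [(272,205),(210,160),(297,140)]: print('hsv',cv2.cvtColor(s,cv2.COLOR_BGR2HSV)[v,u])
red=[(0,150,70),(5,255,255)];blk=[(0,0,0),(180,255,35)]
for nm,r,bt,bs in [("amber",red,(235,180,280,225),(250,80,285,112)),("near",blk,(105,240,145,275),(180,35,210,65)),("far",blk,(100,105,140,140),(285,15,310,42))]:
    a,sa,_=blob(t,*r,bt);b,sb,_=blob(s,*r,bs);x,e=tri(a,b);print(nm,a,sa,b,sb,x,e)
for nm,lo,hi,box in [("amber",(0,80,0),(20,255,110),(250,185,295,235)),("near",(50,60,0),(100,255,130),(185,135,235,180)),("far",(50,60,0),(100,255,130),(275,115,320,160))]:
    print(nm,foot(s,lo,hi,box))
h=cv2.cvtColor(t,cv2.COLOR_BGR2HSV)
for v in (110,190,210,225,290,310): print(v,h[v,128:166].tolist())
E
```

```text
top [ 0.4937 -0.0696  0.8284]
side [ 0.3843 -0.698   0.7149]
hsv [ 11 131  41]
hsv [63 78 39]
hsv [63 83 37]
amber [256.1599 199.2385] [245 189  23  21 369] [268.007   88.6503] [259  84  19  10 143] [ 0.5616 -0.046   0.2727] 0.00018614349399897966
near [128.7117 259.2762] [115 249  28  22 496] [197.0186  48.7905] [187  38  23  22 377] [0.4836 0.1282 0.259 ] 0.0013292243680099879
far [119.0223 122.4077] [106 110  27  25 493] [298.1231  27.52  ] [290  17  17  22 325] [0.6737 0.146  0.2602] 0.00011871297259283091
amber (array([ 0.5595, -0.0468]), (np.float64(271.0), np.int32(223), 29))
near (array([0.4779, 0.1288]), (np.float64(210.5), np.int32(171), 26))
far (array([0.6755, 0.1439]), (np.float64(297.0), np.int32(148), 23))
110 [[15, 7, 138], [20, 6, 139], [15, 7, 141], [20, 11, 137], [12, 48, 107], [13, 125, 88], [13, 144, 83], [14, 141, 87], [13, 142, 86], [13, 143, 84], [13, 152, 79], [14, 142, 79], [12, 141, 76], [12, 148, 62], [14, 159, 45], [13, 163, 39], [14, 153, 40], [13, 170, 42], [13, 155, 41], [13, 63, 57], [18, 11, 116], [23, 7, 137], [20, 6, 138], [23, 8, 136], [15, 7, 138
[... 2254 characters left out ...]
 [12, 128, 40], [13, 170, 39], [13, 152, 42], [13, 134, 40], [13, 65, 55], [18, 11, 120], [18, 9, 139], [20, 6, 139], [15, 7, 138], [10, 6, 136]]
310 [[23, 7, 143], [18, 9, 141], [15, 7, 141], [12, 9, 141], [23, 7, 139], [15, 7, 139], [24, 9, 139], [23, 7, 141], [15, 7, 145], [23, 7, 145], [15, 10, 147], [15, 7, 144], [8, 7, 143], [15, 7, 141], [18, 9, 140], [15, 7, 138], [18, 9, 137], [14, 22, 127], [12, 64, 100], [13, 129, 83], [13, 143, 80], [12, 143, 82], [13, 141, 85], [13, 146, 84], [13, 143, 82], [13, 146, 82], [13, 143, 82], [14, 146, 70], [14, 158, 50], [13, 152, 42], [14, 149, 41], [12, 143, 41], [12, 152, 42], [11, 125, 45], [13, 37, 83], [15, 12, 124], [18, 9, 137], [23, 7, 138]]
```

Run:
```python
from h import *
F=np.array([plane("top",p,0)[:2] for p in [(147.7,110),(153.5,190),(154.7,210),(155.5,225),(160.5,290),(162.3,310)]])
k=np.polyfit(F[:,0],F[:,1],1);print("face",k,np.degrees(np.arctan(k[0])),F[:,1]-np.polyval(k,F[:,0]))
n=np.array([-k[0],1])/np.hypot(k[0],1)
for nm,b in dict(near=(.482,.1285),far=(.6742,.145),amber=(.5608,-.0463)).items(): print(nm,(k[1]/np.hypot(k[0],1))-n@b)
t=cv2.imread("pics/top0.png")
print("tape",plane("top",(427,276),.048),"jar",plane("top",(417,155),.07))
```

```text
face [0.0889 0.1174] 5.081202849348924 [-0.0002 -0.0003  0.0002  0.0008  0.0001 -0.0006]
near 0.03167787903074003
far 0.0322653982351461
amber 0.2127700661936801
tape [ 0.4413 -0.3546  0.048 ] jar [ 0.6665 -0.3384  0.07  ]
```

Call:
drive_tool(offset=[[0,-1,-0.4],[0,-1,-0.4],[0,-1,-0.4],[0,-1,-0.4],[0,-1,-0.4],[-0.9,-0.05,0],[-0.9,-0.05,0],[-0.9,-0.05,0],[-0.9,-0.05,0],[-0.9,-0.05,0]], turn=[[0,0,0],[0,0,0],[0,0,0],[0,0,0],[0,0,0],[0,0,1],[0,0,1],[0,0,1],[0,0,1],[0,0,1]], hand=[0.42,0.42,0.42,0.42,0.42,0.42,0.42,0.42,0.42,0.42])

```text
time_s: 1.35
position: [0.2633, 0.2285, 0.3111]
tool_rot: [[-0.65, 0.76, -0.001], [0.76, 0.65, -0.0], [0.0, -0.001, -1.0]]
ft_force: [1.1, 0.2, -0.5]
grip_width: 0.036
gripper_force: 0.0
```

Call:
drive_tool(offset=[[-0.9,-0.05,0],[-0.9,-0.05,0],[-0.9,-0.05,0],[-0.9,-0.05,0],[-0.9,-0.05,0],[-0.9,-0.05,0],[-0.9,-0.05,0],[-0.9,0,0],[-1,0,0],[-1,0,0]], turn=[[0,0,1],[0,0,1],[0,0,1],[0,0,1],[0,0,1],[0,0,1],[0,0,1],[0,0,0.63],[0,0,0],[0,0,0]], hand=[0.42,0.42,0.42,0.42,0.42,0.42,0.42,0.42,0.42,0.42])

```text
time_s: 2.6
position: [0.3368, -0.1201, 0.3112]
tool_rot: [[0.089, 0.996, -0.0], [0.996, -0.089, 0.0], [0.0, -0.0, -1.0]]
ft_force: [0.8, 0.3, -0.1]
grip_width: 0.0355
gripper_force: 0.0
```

Call:
drive_tool(offset=[[0,0.68,0],[0,0.68,0],[0,0.68,0],[0,0.68,0],[0,0.68,0],[0,0.68,0],[0,0.68,0],[0,0.64,0],[0,0,0],[0,0,0]], turn=[[0,1,0],[0,1,0],[0,1,0],[0,1,0],[0,1,0],[0,1,0],[0,1,0],[0,1,0],[0,0,0],[0,0,0]], hand=[0.42,0.42,0.42,0.42,0.42,0.42,0.42,0.42,0.42,0.42])

```text
time_s: 3.85
position: [0.552, -0.1379, 0.3114]
tool_rot: [[0.059, 0.996, 0.065], [0.667, -0.088, 0.739], [0.742, -0.0, -0.67]]
ft_force: [-0.7, 0.4, 0.5]
grip_width: 0.0359
gripper_force: 0.0
```

Call:
drive_tool(offset=[[-0.53,0,0.47],[-0.53,0,0.47],[-0.53,0,0.47],[-0.53,0,0.47],[-0.53,0,0.47],[-0.53,0,0.47],[-0.53,0,0.47],[-0.53,0,0.47],[-0.53,0,0.47],[-0.53,0,0.47]], turn=[[0,0,0],[0,0,0],[0,0,0],[0,0,0],[0,0,0],[0,0,0],[0,0,0],[0,0,0],[0,0,0],[0,0,0]], hand=[0.42,0.42,0.42,0.42,0.42,0.42,0.42,0.42,0.42,0.42])

```text
time_s: 5.1
position: [0.552, -0.1402, 0.0283]
tool_rot: [[0.057, 0.996, 0.066], [0.669, -0.088, 0.739], [0.741, 0.002, -0.671]]
ft_force: [-0.1, -0.4, 0.2]
grip_width: 0.0358
gripper_force: 0.0
```

Run:
```python
from h import *
a=get_image("side");b=get_image("top");cv2.imwrite("pics/s1.png",np.hstack([a[:,100:500],b[:,60:460]]))
s=observe();print(s['position'],s['q'],s['ft_force'])
```

```text
[ 0.5512 -0.1395  0.027 ] [-42.4733  47.752   78.9008  36.1385  87.9724 -50.2889] [-0.4456  0.5307  0.0057]
```

View pics/s1.png

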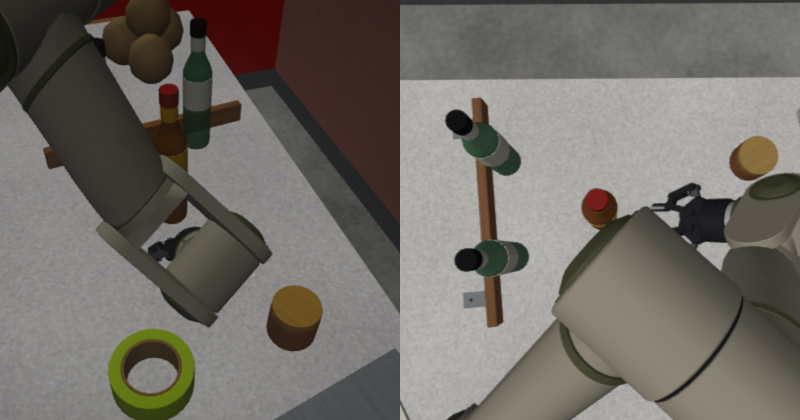

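The hand is low behind the bottle with nothing touched: fingertips at about (670,208) in the composite picture, amber cap at (598,199). I'll creep into contact.

Call:
drive_tool(offset=[[0.2,0,0.22],[0.2,0,0.22],[0.2,0,0.22],[0.2,0,0.22],[0.1,0,0.11],[0.1,0,0.11],[0.1,0,0.11],[0.1,0,0.11],[0.1,0,0.11],[0.1,0,0.11]], turn=[[0,0,0],[0,0,0],[0,0,0],[0,0,0],[0,0,0],[0,0,0],[0,0,0],[0,0,0],[0,0,0],[0,0,0]], hand=[0.42,0.42,0.42,0.42,0.42,0.42,0.42,0.42,0.42,0.42])

```text
time_s: 6.45
position: [0.5596, -0.0571, 0.0283]
tool_rot: [[0.059, 0.996, 0.066], [0.667, -0.089, 0.74], [0.743, 0.0, -0.669]]
ft_force: [-0.2, -1.6, -1.2]
grip_width: 0.0357
gripper_force: 1.0
```

Run:
```python
from h import *
b=get_image("top");a=get_image("side")
c,s,_=blob(b,(0,150,70),(5,255,255),(100,120,300,260));print("cap",c,s,plane("top",c,.2727))
cv2.imwrite("pics/s2.png",np.hstack([cv2.resize(b[150:270,180:330],None,fx=2.6,fy=2.6),cv2.resize(a[70:190+0,200:350],None,fx=2.6,fy=2.6)]))
s=observe();print(s['position'],s['ft_force'])
```

```text
cap [244.5943 199.5271] [234 189  22  23 387] [ 0.5614 -0.0304  0.2727]
[ 0.5595 -0.0566  0.0284] [-0.021   0.0873 -0.7063]
```

View pics/s2.png

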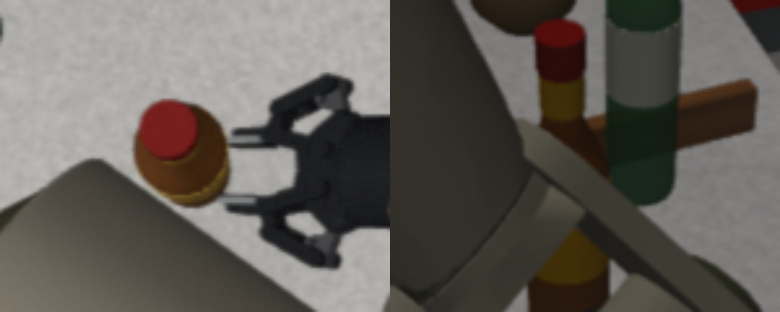

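The fingertips bear on the glass on both sides, and the bottle has slid 16 mm and is upright (cap at (244.6,199.5)). I'll keep pushing.

Call:
drive_tool(offset=[[0.07,0,0.075],[0.1,0,0.11],[0.135,0,0.15],[0.135,0,0.15],[0.135,0,0.15],[0.135,0,0.15],[0.135,0,0.15],[0.135,0,0.15],[0.135,0,0.15],[0.1,0,0.11]], turn=[[0,0,0],[0,0,0],[0,0,0],[0,0,0],[0,0,0],[0,0,0],[0,0,0],[0,0,0],[0,0,0],[0,0,0]], hand=[0.42,0.42,0.42,0.42,0.42,0.42,0.42,0.42,0.42,0.42])

```text
time_s: 7.8
position: [0.566, 0.0155, 0.0285]
tool_rot: [[0.059, 0.996, 0.066], [0.667, -0.088, 0.74], [0.743, -0.0, -0.669]]
ft_force: [0.1, -1.5, -0.4]
grip_width: 0.0359
gripper_force: 1.0
```

Run:
```python
from h import *
b=get_image("top");a=get_image("side")
c,s,_=blob(b,(0,150,70),(5,255,255),(100,120,300,260));X=plane("top",c,.2727);print("cap",c,s,X)
n=np.array([-.0889,1])/1.00394
print("to go along d",(.11694-n@X[:2]-.0319)/.984)
cv2.imwrite("pics/s3.png",np.hstack([a[0:300,150:450],b[60:360,60:360]]))
s=observe();print(s['position'],s['ft_force'])
```

```text
cap [190.8071 195.2228] [180 185  22  23 368] [0.5681 0.0421 0.2727]
to go along d 0.09495121656919295
[0.5659 0.0157 0.0286] [-0.4847  0.37   -0.3133]
```

View pics/s3.png

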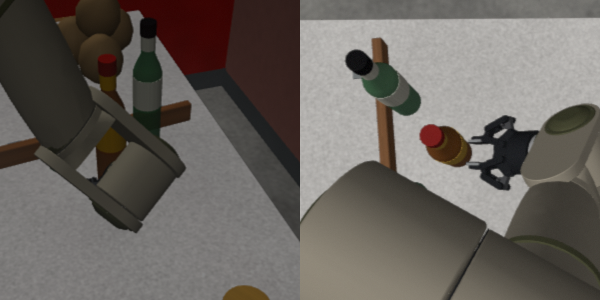

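Call:
drive_tool(offset=[[0.07,0,0.075],[0.1,0,0.11],[0.135,0,0.15],[0.135,0,0.15],[0.135,0,0.15],[0.135,0,0.15],[0.135,0,0.15],[0.135,0,0.15],[0.135,0,0.15],[0.1,0,0.11]], turn=[[0,0,0],[0,0,0],[0,0,0],[0,0,0],[0,0,0],[0,0,0],[0,0,0],[0,0,0],[0,0,0],[0,0,0]], hand=[0.42,0.42,0.42,0.42,0.42,0.42,0.42,0.42,0.42,0.42])

```text
time_s: 9.15
position: [0.5724, 0.0877, 0.0286]
tool_rot: [[0.059, 0.996, 0.066], [0.667, -0.088, 0.74], [0.743, -0.0, -0.669]]
ft_force: [-0.2, -2.6, -0.3]
grip_width: 0.0361
gripper_force: 1.1
```

Run:
```python
from h import *
b=get_image("top");a=get_image("side")
c,s,_=blob(b,(0,150,70),(5,255,255),(80,120,300,260));X=plane("top",c,.2727);print("cap",c,s,X)
n=np.array([-.0889,1])/1.00394
print("to go along d",(.11694-n@X[:2]-.0319)/.984)
for nm,bt in [("near",(105,240,145,275)),("far",(100,105,140,140))]:
    q,sq,_=blob(b,(0,0,0),(180,255,35),bt);print(nm,q,sq)
cv2.imwrite("pics/s4.png",np.hstack([a[0:300,150:450],b[60:360,60:360]]))
s=observe();print(s['position'],s['ft_force'])
```

```text
cap [137.2568 190.7865] [127 180  22  23 370] [0.5749 0.1143 0.2727]
to go along d 0.022497630969196908
near [128.898  258.9446] [116 249  26  22 451]
far [118.9208 122.4047] [106 111  27  24 467]
[0.5723 0.0879 0.0287] [0.5942 0.1795 1.0211]
```

View pics/s4.png

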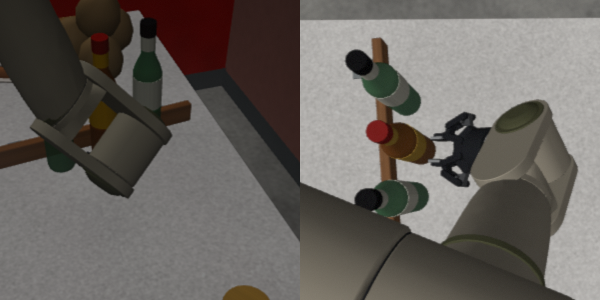

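Green caps haven't moved; the amber cap is at (137,191), with about 22 mm left to go. I'll finish slowly.

Call:
drive_tool(offset=[[0.042,0,0.046],[0.042,0,0.046],[0.042,0,0.046],[0.042,0,0.046],[0.042,0,0.046],[0.042,0,0.046],[0.042,0,0.046],[0.042,0,0.046],[0,0,0],[0,0,0]], turn=[[0,0,0],[0,0,0],[0,0,0],[0,0,0],[0,0,0],[0,0,0],[0,0,0],[0,0,0],[0,0,0],[0,0,0]], hand=[0.42,0.42,0.42,0.42,0.42,0.42,0.42,0.42,0.42,0.42])

```text
time_s: 10.5
position: [0.5741, 0.1071, 0.0288]
tool_rot: [[0.059, 0.996, 0.066], [0.666, -0.088, 0.74], [0.743, -0.0, -0.669]]
ft_force: [-0.1, -0.1, 0.1]
grip_width: 0.0364
gripper_force: 0.2
```

Call:
drive_tool(offset=[[0.017,0,0.019],[0.017,0,0.019],[0,0,0],[0,0,0],[0,0,0],[0,0,0],[0,0,0],[0,0,0],[0,0,0],[0,0,0]], turn=[[0,0,0],[0,0,0],[0,0,0],[0,0,0],[0,0,0],[0,0,0],[0,0,0],[0,0,0],[0,0,0],[0,0,0]], hand=[0.42,0.42,0.42,0.42,0.42,0.42,0.42,0.42,0.42,0.42])

```text
time_s: 11.75
position: [0.5744, 0.109, 0.0287]
tool_rot: [[0.059, 0.996, 0.066], [0.667, -0.089, 0.74], [0.743, -0.0, -0.669]]
ft_force: [-0.3, -2.0, -0.5]
grip_width: 0.036
gripper_force: 0.8
```

Run:
```python
from h import *
b=get_image("top")
c,s,_=blob(b,(0,150,70),(5,255,255),(80,120,300,260));X=plane("top",c,.2727);print("cap",c,s,X)
n=np.array([-.0889,1])/1.00394
print("to go along d",(.11694-n@X[:2]-.0319)/.984)
s=observe();print(s['position'],s['ft_force'])
```

```text
cap [121.1944 189.6278] [111 180  22  21 360] [0.5767 0.1359 0.2727]
to go along d 0.0007523126001107209
[0.5744 0.109  0.0288] [ 0.2096 -1.3229 -0.0009]
```

Call:
drive_tool(offset=[[0.017,0,0.019],[0.017,0,0.019],[0,0,0],[0,0,0],[0,0,0],[0,0,0],[0,0,0],[0,0,0],[0,0,0],[0,0,0]], turn=[[0,0,0],[0,0,0],[0,0,0],[0,0,0],[0,0,0],[0,0,0],[0,0,0],[0,0,0],[0,0,0],[0,0,0]], hand=[0.42,0.42,0.42,0.42,0.42,0.42,0.42,0.42,0.42,0.42])

```text
time_s: 13.05
position: [0.5745, 0.1111, 0.0287]
tool_rot: [[0.059, 0.996, 0.066], [0.666, -0.088, 0.74], [0.743, -0.0, -0.669]]
ft_force: [-0.5, -0.2, -0.9]
grip_width: 0.0359
gripper_force: 0.5
```

Run:
```python
from h import *
b=get_image("top")
c,s,_=blob(b,(0,150,70),(5,255,255),(80,120,300,260));X=plane("top",c,.2727);print("cap",c,s,X)
s=observe();print(s['position'],s['ft_force'])
```

```text
cap [119.7052 189.5758] [109 179  22  22 363] [0.5768 0.1379 0.2727]
[0.5745 0.111  0.0287] [ 0.1632 -0.7665 -0.4734]
```

Call:
drive_tool(offset=[[0.017,0,0.019],[0.017,0,0.019],[0,0,0],[0,0,0],[0,0,0],[0,0,0],[0,0,0],[0,0,0],[0,0,0],[0,0,0]], turn=[[0,0,0],[0,0,0],[0,0,0],[0,0,0],[0,0,0],[0,0,0],[0,0,0],[0,0,0],[0,0,0],[0,0,0]], hand=[0.42,0.42,0.42,0.42,0.42,0.42,0.42,0.42,0.42,0.42])

```text
time_s: 14.35
position: [0.575, 0.1121, 0.0286]
tool_rot: [[0.059, 0.996, 0.067], [0.668, -0.089, 0.739], [0.742, 0.001, -0.67]]
ft_force: [-2.0, -8.3, 0.8]
grip_width: 0.036
gripper_force: 4.1
```

Run:
```python
from h import *
b=get_image("top")
c,s,_=blob(b,(0,150,70),(5,255,255),(80,120,300,260));X=plane("top",c,.2727);print("cap",c,s,X)
s=observe();print(s['position'],s['ft_force'])
```

```text
cap [119.5179 189.4766] [109 179  22  22 363] [0.5769 0.1382 0.2727]
[0.575  0.112  0.0286] [-1.8189 -7.8903  1.0299]
```

The rail contact shows as 8 N with the bottle no longer moving. I'll back straight off.

Call:
drive_tool(offset=[[-0.017,0,-0.019],[-0.034,0,-0.038],[-0.1,0,-0.11],[-0.2,0,-0.22],[-0.2,0,-0.22],[-0.2,0,-0.22],[-0.3,0,-0.33],[-0.3,0,-0.33],[-0.3,0,-0.33],[-0.3,0,-0.33]], turn=[[0,0,0],[0,0,0],[0,0,0],[0,0,0],[0,0,0],[0,0,0],[0,0,0],[0,0,0],[0,0,0],[0,0,0]], hand=[0.42,0.42,0.42,0.42,0.42,0.42,0.42,0.42,0.42,0.42])

```text
time_s: 15.65
position: [0.5643, -0.0039, 0.0282]
tool_rot: [[0.059, 0.996, 0.066], [0.666, -0.089, 0.74], [0.743, -0.0, -0.669]]
ft_force: [0.0, 0.3, -0.0]
grip_width: 0.0358
gripper_force: 0.0
```

Run:
```python
from h import *
b=get_image("top");a=get_image("side")
c,s,_=blob(b,(0,150,70),(5,255,255),(80,120,300,260));X=plane("top",c,.2727);print("cap",c,s,X)
for nm,bt in [("near",(105,240,145,275)),("far",(100,105,140,140))]:
    q,sq,_=blob(b,(0,0,0),(180,255,35),bt);Y=plane("top",q,.26);print(nm,q,Y,np.linalg.norm((Y-X)[:2])-.058)
cv2.imwrite("pics/s5.png",np.hstack([a[0:300,150:450],b[60:360,60:360]]))
s=observe();print(s['position'],s['ft_force'],s['qvel'])
```

```text
cap [119.6369 189.5528] [109 179  22  22 369] [0.5768 0.138  0.2727]Traceback (most recent call last):
  File "<stdin>", line 5, in <module>
  File "h.py", line 20, in blob
    n,l,s,c=cv2.connectedComponentsWithStats(k);i=1+np.argmax(s[1:,4]);return c[i],s[i],l==i
                                                    ~~~~~~~~~^^^^^^^^^
    return _wrapfunc(a, 'argmax', axis=axis, out=out, **kwds)
    return bound(*args, **kwds)
ValueError: attempt to get argmax of an empty sequence
```

Call:
drive_tool(offset=[[-0.2,0,-0.22],[-0.2,0,-0.22],[-0.2,0,-0.22],[-0.2,0,-0.22],[-0.2,0,-0.22],[-0.2,0,-0.22],[-0.2,0,-0.22],[-0.2,0,-0.22],[-0.2,0,-0.22],[0,0,0]], turn=[[0,0,0],[0,0,0],[0,0,0],[0,0,0],[0,0,0],[0,0,0],[0,0,0],[0,0,0],[0,0,0],[0,0,0]], hand=[0.42,0.42,0.42,0.42,0.42,0.42,0.42,0.42,0.42,0.42])

```text
time_s: 17.0
position: [0.5551, -0.11, 0.0276]
tool_rot: [[0.06, 0.996, 0.067], [0.667, -0.09, 0.74], [0.743, 0.0, -0.669]]
ft_force: [-0.3, 0.3, 0.0]
grip_width: 0.0358
gripper_force: 0.0
```

Run:
```python
from h import *
b=get_image("top");a=get_image("side")
cv2.imwrite("pics/s6.png",np.hstack([a[:,100:480],b[:,60:460]]))
c,s,_=blob(b,(0,150,70),(5,255,255),(80,120,300,260));X=plane("top",c,.2727);print("cap",c,s,X)
for nm,bt in [("near",(105,240,145,275)),("far",(100,105,140,140))]:
    q,sq,_=blob(b,(0,0,0),(180,255,35),bt);Y=plane("top",q,.26);print(nm,q,Y,np.linalg.norm((Y-X)[:2])-.058)
s=observe();print(s['position'],s['ft_force'],s['qvel'])
```

```text
cap [119.6649 189.5432] [109 179  22  22 370] [0.5768 0.138  0.2727]
near [128.6081 259.2891] [0.483  0.1282 0.26  ] 0.0363665473292245
far [118.9634 122.4452] [0.6738 0.1461 0.26  ] 0.03929135393432955
[ 0.5549 -0.109   0.0277] [ 0.3135  0.2399 -0.9663] [ 0.5475 -0.092   0.4097  0.0576 -0.0685  0.0631]
```

View pics/s6.png

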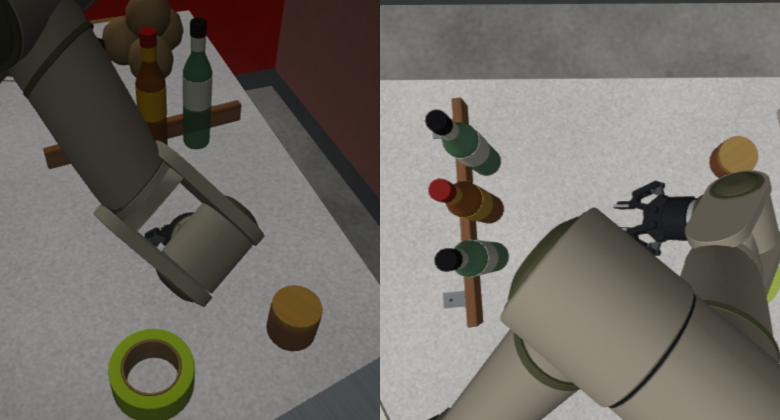

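The amber bottle stands upright between the green ones, with its cap at (440,190) in the composite. It has about 36 and 39 mm clear on either side, nothing else has moved, and the hand is clear.

```bash
python3 -c "
from rig import env
print(env.close_job())"
```

```text
the job is handed in; nothing more can be done
None
```

The amber bottle is upright against the rail between the two green bottles, with about 36 mm clear on one side and 39 mm on the other. The green bottles, tape and jar have not moved, the hand is clear, and the job was handed in at about 17 s.

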